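# Find the empty compartment of the mosaic tile case

## Robot

A 7-joint arm with a two-finger parallel gripper is mounted at the origin on the work surface. World frame = base frame: x ahead of the robot, y to its left, z up, the work surface at z = 0. Lengths are in m, angles in rad, forces in N, time in s.
With the tool pointing down it reaches from about 0.375 to 0.925 m from the base axis. Payload 3.1 kg.
Tool frame: the origin (TCP) lies midway between the tips of the shut fingers; the grasp point (between the pads) lies 19 mm behind it (manip.grip_depth is the z of the grasp point in the tool frame, in m); z points along the fingers, y is the line along which they close (so a half turn about z gives the same grasp; the last joint's range is limited). The gripper opens to 85 mm and grips with 20 to 120 N. Pads are 22 mm wide; open, the fingers measure 114 mm over their backs; the gripper's body (76 mm by 85 mm) begins 54 mm behind the grasp point. The pads swing forward as they close: fully open they stand 13 mm farther back than shut.
Start: joints at [-1.341, 0.383, 0.044, 1.598, -0.018, 1.161, -0.05], TCP at [0.209, 0.615, 0.231] pointing down, gripper open.
Joint ranges: [-2.61, 2.61], [-0.41, 2.15], [-1.48, 1.57], [0, 2.5], [-1.57, 4.71], [0.05, 1.97], [-2.85, 2.85]. Speed limits (rad/s): [2.79, 2.79, 3.14, 3.14, 3.14, 3.14, 3.14].

## Interface

Orientations are given as a unit quaternion [w, x, y, z].
In Python, from workcell import manip gives the robot as it stands.
- The arm moves only by the tool play_rows, never from a script. Its argument "plan" is a list of rows, each a list of 2 entries, a list of its own where there are three numbers: the shift along the tool's x, y, z as a fraction of full scale, then the turn, a rotation vector about the tool's x, y, z as a fraction of full scale. A call has 1 to 5 rows; each row shifts and turns the commanded pose from where the row before left it, along the tool's axes as they then stand; what a row does not reach is not made up. Full scale, the value 1, is 30 mm for a shift and 5 degrees for a turn. A row lasts 1/8 s, in which the tool goes at most 62.5 mm and 10.7 degrees, less where a joint would pass 70% of its speed; a pose out of reach is approached as far as the arm can. A call with a number of a shift or a turn outside -1 to 1 is refused whole. A call with a gripper value outside its range is refused whole. "claw" is the finger opening in mm, from 0 to 85.4, set as the call begins (left out, the last holds). The fingers move at their own pace and stop on an object; "squeeze" is the grip in N (left out, the last holds). Time passes only in rows, so rows that do not move let the fingers close. It gives the time, the measured TCP pose, the force, the opening and the grip force at its end, in the units of the state.
- manip.observe(): the state, without advancing time (a new reading comes with each control period).
- manip.grab_frame(name): name is "side" or "top" or "wrist"; returns a dict with "pixels" (420x560x3 uint8, red, green, blue), "fx", "fy", "cx", "cy" (pixels), "R" (3x3) and "t" (3): a world point X has camera coordinates R X + t. Camera axes: x right, y down, z forward; pixel columns grow to the right and rows downward; lengths in m; the calibration is good to about 2 mm. A picture is of the moment at which its call begins. There is no depth.
- manip.sign_off(): hands the job in; it is judged then, once.
The state is a dict: "time_s": time; "qpos": joint angles; "qvel": joint speeds; "joint_torque": joint torques, N m; "position": TCP position; "eef_rot": TCP orientation; "wrist_force": force on the tool from outside, world axes, zero at the start; "moment": the same for the moment, N m; "gripper_width": finger opening in m; "finger_force": force on a finger pad.
Only numpy, scipy, OpenCV 4.12 (cv2) and the standard library are available. Lean on these libraries where they do the work, as an engineer would, in place of code of your own. Each camera call takes 0.05 s, during which the arm holds its last target. There are 200 camera calls.

## Task

Three of the four compartments in the tile case are packed with mosaic tiles and their lids sit firm; one is empty and its lid rocks. With the fingertips press on the end of one lid after another, without forcing those that stay firm, until you find the one that rocks, then push that end down until the lid is open as far as it goes, and leave it so for refilling. Lift or carry nothing, and leave the things around where they are.

Things in the scene. Friction and masses are not known exactly. Their poses are not given: they have to be found in the camera images.
- case: Dark wooden case fixed to the table, 204 (x) x 364 (y) x 70 mm high. Origin on the table under the middle of the lid row; x points to the rear, y along the row to lid_1. Front face at x = -67 mm. Four like lids side by side, centres at y = 132, 44, -44, -132 mm (lid_1 to lid_4); their compartments are about 60 mm deep. Behind them a flat deck, x = 57 to 137 mm, on which things stand.
- lid_1 (a joint): Tilt of lid 1 in rad: 0 level and flush with the case's top, positive with the robot-side end down and the far end up, negative the other way, stops at +-0.85. A firm lid gives less than 0.06; the loose one turns under about 2 N on an orange tile and stays at any angle it is left.
- lid_1_near (a point): Centre of the orange tile (20 x 20 mm, flush) on top of the robot-side end of lid 1, 70 mm above the table when level; moves with the lid. The lid is a grey plate 112 (x) x 76 (y) x 8 mm turning on a crosswise pin through its middle, 66 mm above the table. The tile's centre is 40 mm from the pin along x.
- lid_1_far (a point): The same on the far end of lid 1, 40 mm beyond the pin.
- lid_2 (a joint): Tilt of lid 2 in rad: 0 level and flush with the case's top, positive with the robot-side end down and the far end up, negative the other way, stops at +-0.85. A firm lid gives less than 0.06; the loose one turns under about 2 N on an orange tile and stays at any angle it is left.
- lid_2_near (a point): Centre of the orange tile (20 x 20 mm, flush) on top of the robot-side end of lid 2, 70 mm above the table when level; moves with the lid. The lid is a grey plate 112 (x) x 76 (y) x 8 mm turning on a crosswise pin through its middle, 66 mm above the table. The tile's centre is 40 mm from the pin along x.
- lid_2_far (a point): The same on the far end of lid 2, 40 mm beyond the pin.
- lid_3 (a joint): Tilt of lid 3 in rad: 0 level and flush with the case's top, positive with the robot-side end down and the far end up, negative the other way, stops at +-0.85. A firm lid gives less than 0.06; the loose one turns under about 2 N on an orange tile and stays at any angle it is left.
- lid_3_near (a point): Centre of the orange tile (20 x 20 mm, flush) on top of the robot-side end of lid 3, 70 mm above the table when level; moves with the lid. The lid is a grey plate 112 (x) x 76 (y) x 8 mm turning on a crosswise pin through its middle, 66 mm above the table. The tile's centre is 40 mm from the pin along x.
- lid_3_far (a point): The same on the far end of lid 3, 40 mm beyond the pin.
- lid_4 (a joint): Tilt of lid 4 in rad: 0 level and flush with the case's top, positive with the robot-side end down and the far end up, negative the other way, stops at +-0.85. A firm lid gives less than 0.06; the loose one turns under about 2 N on an orange tile and stays at any angle it is left.
- lid_4_near (a point): Centre of the orange tile (20 x 20 mm, flush) on top of the robot-side end of lid 4, 70 mm above the table when level; moves with the lid. The lid is a grey plate 112 (x) x 76 (y) x 8 mm turning on a crosswise pin through its middle, 66 mm above the table. The tile's centre is 40 mm from the pin along x.
- lid_4_far (a point): The same on the far end of lid 4, 40 mm beyond the pin.
- glue_pot: White glue jar, 54 mm across, 75 mm tall, standing on the case's rear deck. Bystander, loose. Origin: centre of its underside as it stands.
- tile_stack: Stack of five white tiles, 24 x 24 x 30 mm, standing on the case's rear deck. Bystander, loose. Origin: centre of its underside as it stands.
- nippers: Tile nippers with red handles, about 170 x 75 mm and 16 mm high, lying beside the case on its right. Bystander, loose. Origin: centre of its underside as it stands.
- file: File with a wooden handle, about 210 mm long, 24 mm high, lying beside the case on its left. Bystander, loose. Origin: centre of its underside as it stands.
- glue_dish: Small brass-coloured bowl, 72 mm across, 20 mm high, on the table on the robot's side of the case. Bystander, loose. Origin: centre of its underside as it stands.
- black_tiles: A few black tiles stuck together, 48 x 24 x 12 mm, on the table on the robot's side of the case. Bystander, loose. Origin: centre of its underside as it stands.
- water_cup: Blue cup, 72 mm across, 85 mm tall, on the table behind the case. Bystander, loose. Origin: centre of its underside as it stands.

How it is judged:
By the outcome, as a careful person would: the job done as asked, in the order asked, and still so for the second after the job is handed in, with the robot touching nothing.
It also fails if it takes over 48 s, if anything falls off the work surface, if the arm or the gripper's body presses on something with over 40 N, if the wrist force passes 120 N, or if a joint passes its speed limit or range.

## Working session

There is one attempt and no reset: what is moved stays moved. The work goes in short steps, Python scripts to look and compute and a tool call to move; the robot and the scene stay as the last step left them, time stands still between calls to the robot, and variables do not carry over. Pictures are saved under pics/ and viewed, at most 10 in all, crops included, and the job is handed in when it is done.

Besides the shell and the picture viewer there is one more tool, called after "Call:" as name(argument=value, ...), one argument or row to a line, values as JSON. play_rows: Moves the arm, as the interface text tells. Its arguments: {"type":"object","properties":{"plan":{"type":"array"},"claw":{"type":"number"},"squeeze":{"type":"number"}},"required":["plan"]}

```bash
mkdir -p pics
python3 - <<'E'
from workcell import manip
import cv2
for n in("top","side"):
    f=manip.grab_frame(n); cv2.imwrite(f"pics/{n}0.png",f["pixels"][:,:,::-1]); print(n,f["fx"],f["cx"],f["cy"],f["R"],f["t"])
o=manip.observe(); print(o)
E
```

```text
top 467.64929071365674 274.05820766341 204.41133694294868 [[-2.22428457e-02 -9.99752518e-01  3.97515980e-04]
 [-9.83624816e-01  2.18128963e-02 -1.78903381e-01]
 [ 1.78850435e-01 -4.37032689e-03 -9.83866567e-01]] [0.04555899 0.57323855 1.01346036]
side 507.68078519125095 280.2419903607448 194.46972551635344 [[ 0.98310737 -0.18291634  0.00644239]
 [-0.09709284 -0.5510293  -0.82881825]
 [ 0.15515435  0.81419182 -0.55948083]] [-0.56197997  0.11005051  0.95641724]
{'time_s': 0.1, 'qpos': array([-1.34080582,  0.38377279,  0.04383249,  1.59944809, -0.01789902,
        1.16119747, -0.04987116]), 'qvel': array([ 0.00039235, -0.00252141, -0.00048785, -0.00240228,  0.00038552,
        0.00012142, -0.00240681]), 'joint_torque': array([ 2.59109402e-03, -4.34730291e+01,  1.02946825e+00, -2.50456005e+01,
        1.09936902e-02,  5.43280257e-03,  1.72627672e-06]), 'position': array([0.20898843, 0.61456705, 0.22998565]), 'eef_rot': array([-1.35175347e-04,  1.63106915e-01,  9.86607649e-01, -1.20914427e-03]), 'wrist_force': array([-0.41024834, -0.61118941,  0.10259399]), 'moment': array([ 0.05382783,  0.04082393, -0.00478885]), 'finger_force': 0.0, 'gripper_width': 0.08525215728830736}
```

View pics/top0.png

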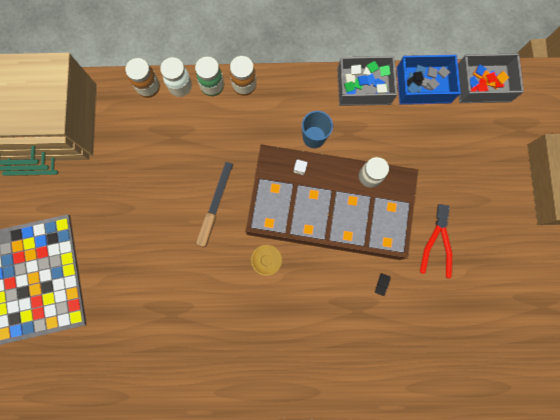

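View pics/side0.png

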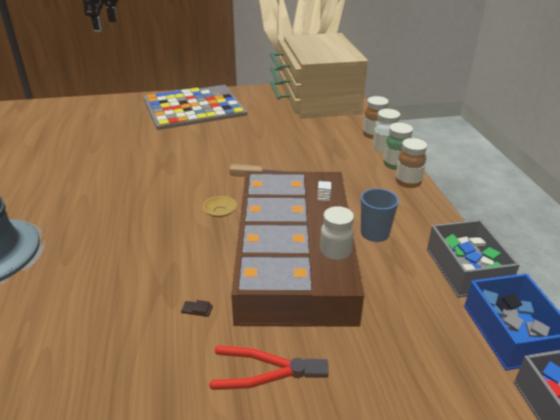

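The top view shows the near tiles at about (269,223), (308,230), (348,236) and (388,242), and the far tiles at (275,188) to (392,208). lid_1 is on the left. The side view agrees.

```bash
cat > h.py <<'E'
from workcell import manip
import numpy as np, cv2
from scipy.spatial.transform import Rotation as Ro
def state():
    o=manip.observe(); w,x,y,z=o["eef_rot"]; return o,Ro.from_quat([x,y,z,w]).as_matrix()
def delta(P,yaw):  # needed shift in tool axes (units of 30mm) and yaw turn in 5deg
    o,R=state(); d=R.T@(np.array(P)-o["position"])
    Rt=np.array([[np.cos(yaw),np.sin(yaw),0],[np.sin(yaw),-np.cos(yaw),0],[0,0,-1.]])
    print("R",R.round(3).tolist(),"d/30mm",(d/.03).round(2),"rot/5deg",np.degrees(Ro.from_matrix(R.T@Rt).as_rotvec()).round(2)/5)
E
python3 - <<'E'
from h import *
f=manip.grab_frame("top");hsv=cv2.cvtColor(f["pixels"],cv2.COLOR_RGB2HSV)
m=cv2.inRange(hsv,(12,180,180),(22,255,255)); m[:175]=0;m[255:]=0;m[:,:250]=0;m[:,415:]=0
n,_,s,c=cv2.connectedComponentsWithStats(m)
R,t=f["R"],f["t"];C=-R.T@t;P=[]
for i in range(1,n):
    if s[i,4]<30: continue
    r=R.T@np.array([(c[i,0]-f["cx"])/f["fx"],(c[i,1]-f["cy"])/f["fy"],1]);X=C+r*(.07-C[2])/r[2];P.append(X[:2]);print(c[i].round(1),s[i,4],X.round(4))
P=np.array(P); M=[(sx*.04,y) for y in(.132,.044,-.044,-.132) for sx in(-1,1)]; M=np.array(M)
P=P[np.argsort(-P[:,1])]; print(P)
# pair: per lid two, near has smaller x
Q=[];
for i in range(4):
    q=P[2*i:2*i+2]; Q+=list(q[np.argsort(q[:,0])])
Q=np.array(Q); A=Q-Q.mean(0); U=Ro.align_vectors(np.c_[A,0*A[:,0]],np.c_[M,0*M[:,0]])[0]
yaw=U.as_euler('xyz')[2]; print("yaw",yaw,"c",Q.mean(0)); fit=Q.mean(0)+M@U.as_matrix()[:2,:2].T
print("fit near",fit[::2].round(4).tolist(),"err mm",((fit-Q)*1e3).round(1).tolist())
for k in(0,): delta([*fit[0],.095],yaw)
E
```

```text
[274.7 187.9] 61 [0.6085 0.0306 0.07  ]
[313.3 194. ] 61 [ 0.5926 -0.0558  0.07  ]
[352.2 200.2] 64 [ 0.5764 -0.1423  0.07  ]
[391.2 206.7] 63 [ 0.5598 -0.2288  0.07  ]
[268.8 222.6] 65 [0.5301 0.0455 0.07  ]
[307.9 229. ] 64 [ 0.5137 -0.041   0.07  ]
[347.3 235.4] 64 [ 0.4976 -0.1274  0.07  ]
[386.8 241.9] 65 [ 0.4811 -0.2139  0.07  ]
[[ 0.53007199  0.04549237]
 [ 0.60853349  0.03063921]
 [ 0.51372818 -0.04095112]
 [ 0.59263308 -0.05584934]
 [ 0.497612   -0.12743614]
 [ 0.57637703 -0.14233565]
 [ 0.48114742 -0.21393092]
 [ 0.55977757 -0.22876817]]
yaw -0.18609883218695086 c [ 0.5449851  -0.09164247]
fit near [[0.5301, 0.0455], [0.5138, -0.041], [0.4975, -0.1275], [0.4813, -0.214]] err mm [[0.0, -0.0], [0.2, 0.0], [0.1, -0.1], [-0.2, 0.0], [-0.1, -0.0], [-0.2, 0.1], [0.1, -0.0], [0.1, 0.0]]
R [[-0.947, 0.322, -0.001], [0.322, 0.947, -0.002], [-0.0, -0.002, -1.0]] d/30mm [-16.24 -14.51   4.54] rot/5deg [-0.     0.036 34.376]
```

Call:
play_rows(
  plan=[
    [[-1, -0.9, 0], [0, 0, -0.8]],
    [[-1, -0.9, 0], [0, 0, -0.8]],
    [[-1, -0.9, 0], [0, 0, 0]],
    [[-1, -0.9, 0], [0, 0, 0]],
    [[-1, -0.9, 0], [0, 0, 0]],
  ],
  claw=0,
)

```text
time_s: 0.78
position: [0.3249, 0.4486, 0.2309]
eef_rot: [-0.0, 0.094, 0.996, -0.0]
wrist_force: [-0.1, 0.2, -0.5]
gripper_width: 0.0
finger_force: 0.0
```

Run:
```python
from h import *
delta([.5301,.0455,.095],-.186+np.pi)
```

```text
R [[-0.982, 0.187, -0.0], [0.187, 0.982, -0.0], [0.0, -0.001, -1.0]] d/30mm [ -9.23 -11.92   4.54] rot/5deg [-0.006 -0.002 -0.024]
```

Call:
play_rows(
  plan=[
    [[-0.8, -1, 0], [0, 0, 0]],
    [[-0.8, -1, 0], [0, 0, 0]],
    [[-0.8, -1, 0], [0, 0, 0]],
    [[-0.8, -1, 0], [0, 0, 0]],
    [[-0.8, -1, 0], [0, 0, 0]],
  ],
)

```text
time_s: 1.4
position: [0.4144, 0.2789, 0.231]
eef_rot: [-0.0, 0.094, 0.996, -0.0]
wrist_force: [0.4, 0.0, 0.0]
gripper_width: -0.0
finger_force: 0.0
```

Call:
play_rows(
  plan=[
    [[-0.8, -1, 0.5], [0, 0, 0]],
    [[-0.8, -1, 0.5], [0, 0, 0]],
    [[-0.8, -1, 0.5], [0, 0, 0]],
    [[-0.8, -1, 0.5], [0, 0, 0]],
    [[-0.8, -1, 0.5], [0, 0, 0]],
  ],
)

```text
time_s: 2.02
position: [0.5042, 0.1093, 0.1557]
eef_rot: [-0.0, 0.094, 0.996, 0.0]
wrist_force: [0.2, 0.8, -0.5]
gripper_width: 0.0
finger_force: 0.0
```

Run:
```python
from h import *
delta([.5301,.0455,.085],-.186+np.pi)
```

```text
R [[-0.982, 0.187, -0.0], [0.187, 0.982, 0.0], [0.0, 0.0, -1.0]] d/30mm [-1.25 -1.93  2.36] rot/5deg [ 0.    -0.002 -0.022]
```

Call:
play_rows(
  plan=[
    [[-0.6, -0.95, 0.6], [0, 0, 0]],
    [[-0.6, -0.95, 0.6], [0, 0, 0]],
    [[0, 0, 0.6], [0, 0, 0]],
    [[0, 0, 0.55], [0, 0, 0]],
    [[0, 0, 0], [0, 0, 0]],
  ],
)

```text
time_s: 2.65
position: [0.5267, 0.0492, 0.084]
eef_rot: [-0.002, 0.093, 0.996, -0.0]
wrist_force: [-0.2, 0.2, 0.4]
gripper_width: 0.0002
finger_force: 0.0
```

Run:
```python
from h import *
delta([.5301,.0455,.07],-.186+np.pi)
f=manip.grab_frame("side"); cv2.imwrite("pics/s1.png",cv2.resize(f["pixels"][140:330,180:400,::-1],None,fx=3,fy=3))
```

```text
R [[-0.983, 0.184, -0.004], [0.184, 0.983, -0.0], [0.004, -0.001, -1.0]] d/30mm [-0.14 -0.1   0.47] rot/5deg [-0.01  -0.046  0.006]
```

View pics/s1.png

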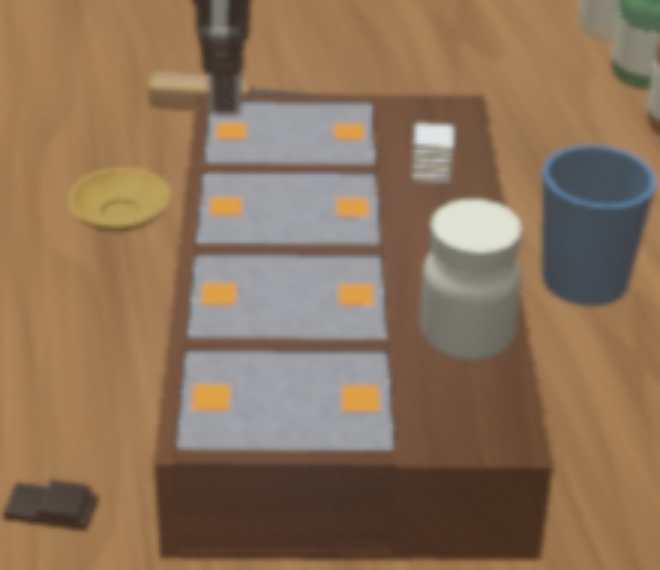

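The fingertip sits just above lid_1's near tile, at (230,131) in the crop. I'll lower it gently.

Call:
play_rows(
  plan=[
    [[-0.14, -0.1, 0.2], [0, -0.05, 0]],
    [[0, 0, 0.2], [0, 0, 0]],
    [[0, 0, 0.05], [0, 0, 0]],
    [[0, 0, 0], [0, 0, 0]],
  ],
)

```text
time_s: 3.2
position: [0.5322, 0.044, 0.0722]
eef_rot: [0.002, 0.094, 0.996, -0.0]
wrist_force: [0.7, -0.5, -0.4]
gripper_width: 0.0003
finger_force: 0.0
```

Call:
play_rows(
  plan=[
    [[0, 0, 0.05], [0, 0, 0]],
    [[0, 0, 0.05], [0, 0, 0]],
    [[0, 0, 0], [0, 0, 0]],
  ],
)

```text
time_s: 3.58
position: [0.5325, 0.0441, 0.0695]
eef_rot: [0.002, 0.094, 0.996, -0.0]
wrist_force: [-0.3, -0.8, 1.7]
gripper_width: 0.0002
finger_force: 1.1
```

Call:
play_rows(
  plan=[
    [[0, 0, 0.04], [0, 0, 0]],
    [[0, 0, 0.04], [0, 0, 0]],
    [[0, 0, 0], [0, 0, 0]],
  ],
)

```text
time_s: 3.95
position: [0.5325, 0.0441, 0.0693]
eef_rot: [0.002, 0.094, 0.996, 0.0]
wrist_force: [-6.0, -0.4, 17.6]
gripper_width: -0.0001
finger_force: 8.8
```

Lid_1 is firm: 17 N with hardly any give. I'll lift and go to lid_2.

Call:
play_rows(
  plan=[
    [[0, 0, -0.6], [0, -0.05, 0]],
    [[0.06, -0.95, 0], [0, 0, 0]],
    [[0, -0.95, 0], [0, 0, 0]],
    [[0, -0.95, 0], [0, 0, 0]],
    [[0, 0, 0], [0, 0, 0]],
  ],
)

```text
time_s: 4.58
position: [0.514, -0.0427, 0.0852]
eef_rot: [0.005, 0.097, 0.995, -0.001]
wrist_force: [-0.3, 0.4, -0.8]
gripper_width: -0.0002
finger_force: 0.0
```

Run:
```python
from h import *
delta([.5138,-.041,.0705],-.186+np.pi)
```

```text
R [[-0.981, 0.192, 0.009], [0.192, 0.981, -0.003], [-0.009, -0.001, -1.0]] d/30mm [0.02 0.06 0.49] rot/5deg [-0.014  0.106 -0.086]
```

Call:
play_rows(
  plan=[
    [[0, 0.06, 0.22], [0, 0.1, 0]],
    [[0, 0, 0.22], [0, 0, 0]],
    [[0, 0, 0.04], [0, 0, 0]],
    [[0, 0, 0.04], [0, 0, 0]],
    [[0, 0, 0], [0, 0, 0]],
  ],
)

```text
time_s: 5.2
position: [0.5151, -0.0367, 0.0695]
eef_rot: [-0.0, 0.093, 0.996, 0.001]
wrist_force: [-1.6, 1.7, 3.0]
gripper_width: 0.0001
finger_force: 1.4
```

Call:
play_rows(
  plan=[
    [[0, 0, 0.04], [0, 0, 0]],
    [[0, 0, 0.02], [0, 0, 0]],
    [[0, 0, 0], [0, 0, 0]],
  ],
)

```text
time_s: 5.58
position: [0.5151, -0.0367, 0.0693]
eef_rot: [-0.0, 0.094, 0.996, 0.001]
wrist_force: [-6.3, 3.3, 14.8]
gripper_width: 0.0003
finger_force: 7.5
```

Lid_2 is also firm. Next is lid_3.

Call:
play_rows(
  plan=[
    [[0, 0, -0.6], [0, 0, 0]],
    [[0, -1, 0], [0, 0, 0]],
    [[0, -1, 0], [0, 0, 0]],
    [[0, -0.95, 0], [0, 0, 0]],
    [[0, 0, 0], [0, 0, 0]],
  ],
)

```text
time_s: 6.2
position: [0.4976, -0.1287, 0.086]
eef_rot: [0.0, 0.097, 0.995, -0.001]
wrist_force: [-0.4, 1.0, 0.4]
gripper_width: -0.0001
finger_force: 0.0
```

Run:
```python
from h import *
delta([.4975,-.1275,.0705],-.186+np.pi)
```

```text
R [[-0.981, 0.193, 0.001], [0.193, 0.981, -0.002], [-0.001, -0.002, -1.0]] d/30mm [0.01 0.04 0.52] rot/5deg [-0.024  0.012 -0.096]
```

Call:
play_rows(
  plan=[
    [[0, 0, 0.22], [0, 0, 0]],
    [[0, 0, 0.22], [0, 0, 0]],
    [[0, 0, 0.04], [0, 0, 0]],
    [[0, 0, 0.04], [0, 0, 0]],
    [[0, 0, 0], [0, 0, 0]],
  ],
)

```text
time_s: 6.82
position: [0.4986, -0.1246, 0.0698]
eef_rot: [0.0, 0.094, 0.996, -0.0]
wrist_force: [-0.6, -0.6, -0.5]
gripper_width: 0.0003
finger_force: 0.0
```

Call:
play_rows(
  plan=[
    [[0, 0, 0.04], [0, 0, 0]],
    [[0, 0, 0.03], [0, 0, 0]],
    [[0, 0, 0], [0, 0, 0]],
  ],
)

```text
time_s: 7.2
position: [0.4989, -0.1251, 0.0694]
eef_rot: [0.0, 0.094, 0.996, 0.0]
wrist_force: [-2.8, 2.0, 11.1]
gripper_width: 0.0
finger_force: 5.5
```

Lid_3 is firm at 11 N. Next is lid_4.

Call:
play_rows(
  plan=[
    [[0, 0, -0.6], [0, 0, 0]],
    [[0, -1, 0], [0, 0, 0]],
    [[0, -1, 0], [0, 0, 0]],
    [[0, -1, 0], [0, 0, 0]],
    [[0, 0, 0], [0, 0, 0]],
  ],
)

```text
time_s: 7.82
position: [0.481, -0.2171, 0.0869]
eef_rot: [0.001, 0.097, 0.995, -0.001]
wrist_force: [0.1, 0.1, -0.2]
gripper_width: 0.0004
finger_force: 0.0
```

Call:
play_rows(
  plan=[
    [[0, 0, 0.22], [0, 0, 0]],
    [[0, 0, 0.22], [0, 0, 0]],
    [[0, 0, 0.04], [0, 0, 0]],
    [[0, 0, 0.06], [0, 0, 0]],
    [[0, 0, 0], [0, 0, 0]],
  ],
)

```text
time_s: 8.45
position: [0.4817, -0.213, 0.0695]
eef_rot: [0.0, 0.094, 0.996, -0.0]
wrist_force: [0.5, -0.2, 0.2]
gripper_width: -0.0001
finger_force: 0.0
```

Call:
play_rows(
  plan=[
    [[0, 0, 0.04], [0, 0, 0]],
    [[0, 0, 0.04], [0, 0, 0]],
    [[0, 0, 0], [0, 0, 0]],
  ],
)

```text
time_s: 8.82
position: [0.4818, -0.2134, 0.0673]
eef_rot: [0.0, 0.094, 0.996, -0.0]
wrist_force: [0.4, 0.8, 2.0]
gripper_width: 0.0002
finger_force: 1.1
```

Lid_4 gives under 2 N, so it is the loose one. I'll push it open.

Call:
play_rows(
  plan=[
    [[0, 0, 0.15], [0, 0, 0]],
    [[0, 0, 0.15], [0, 0, 0]],
    [[0, 0, 0.15], [0, 0, 0]],
    [[-0.05, 0, 0.1], [0, 0, 0]],
    [[0, 0, 0], [0, 0, 0]],
  ],
)

```text
time_s: 9.45
position: [0.4821, -0.2135, 0.0499]
eef_rot: [-0.001, 0.094, 0.996, 0.0]
wrist_force: [-0.9, 0.5, 0.2]
gripper_width: -0.0003
finger_force: 0.0
```

Call:
play_rows(
  plan=[
    [[-0.05, 0, 0.1], [0, 0, 0]],
    [[0, 0, 0.1], [0, 0, 0]],
    [[0, 0, 0], [0, 0, 0]],
  ],
)

```text
time_s: 9.82
position: [0.484, -0.2137, 0.0441]
eef_rot: [-0.001, 0.094, 0.996, 0.0]
wrist_force: [-0.0, 0.0, 0.1]
gripper_width: 0.0003
finger_force: 0.0
```

Run:
```python
from h import *
f=manip.grab_frame("side"); cv2.imwrite("pics/s2.png",cv2.resize(f["pixels"][160:330,180:400,::-1],None,fx=3.5,fy=3.5))
```

```text
(no output)
```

View pics/s2.png

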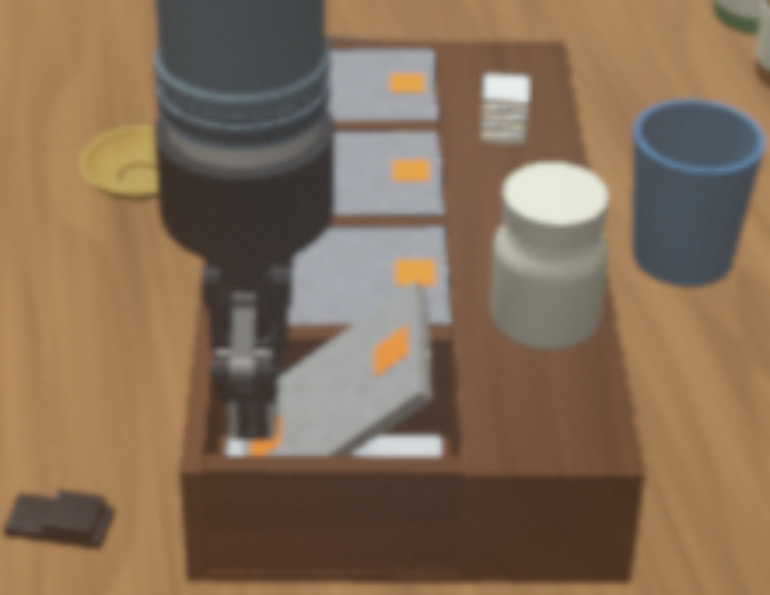

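The lid is tilted roughly 0.7 rad, with its raised edge at (425,290)-(425,395) and well clear of the jar. I'll keep pushing to the stop.

Call:
play_rows(
  plan=[
    [[0, 0, 0.06], [0, 0, 0]],
    [[0, 0, 0.06], [0, 0, 0]],
    [[0, 0, 0], [0, 0, 0]],
  ],
)

```text
time_s: 10.25
position: [0.4842, -0.2138, 0.0408]
eef_rot: [-0.0, 0.094, 0.996, -0.0]
wrist_force: [0.3, 0.2, -0.2]
gripper_width: 0.0003
finger_force: 0.0
```

Call:
play_rows(
  plan=[
    [[0, 0, 0.05], [0, 0, 0]],
    [[0, 0, 0], [0, 0, 0]],
  ],
)

```text
time_s: 10.5
position: [0.4845, -0.2138, 0.0397]
eef_rot: [-0.0, 0.094, 0.996, 0.0]
wrist_force: [-1.4, 1.2, 3.9]
gripper_width: 0.0002
finger_force: 1.5
```

Call:
play_rows(
  plan=[
    [[0, 0, 0.04], [0, 0, 0]],
    [[0, 0, 0], [0, 0, 0]],
  ],
)

```text
time_s: 10.75
position: [0.4846, -0.2139, 0.0395]
eef_rot: [-0.0, 0.094, 0.996, 0.001]
wrist_force: [-2.6, 1.7, 11.4]
gripper_width: -0.0003
finger_force: 5.0
```

Call:
play_rows(
  plan=[
    [[0, 0, 0.04], [0, 0, 0]],
    [[0, 0, 0], [0, 0, 0]],
  ],
)

```text
time_s: 11.0
position: [0.4846, -0.2139, 0.0393]
eef_rot: [-0.0, 0.094, 0.996, 0.001]
wrist_force: [-6.1, 2.8, 17.8]
gripper_width: 0.0002
finger_force: 8.4
```

The lid has hit a hard stop. I'll retract straight up and check the angle.

Call:
play_rows(
  plan=[
    [[0.03, 0, -0.3], [0, 0, 0]],
    [[0, 0, -1], [0, 0, 0]],
    [[0, 0, -1], [0, 0, 0]],
    [[0, 0, -1], [0, 0, 0]],
    [[0.5, 0, -1], [0, 0, 0]],
  ],
)

```text
time_s: 11.62
position: [0.4695, -0.2108, 0.167]
eef_rot: [0.0, 0.094, 0.996, -0.0]
wrist_force: [0.6, -0.0, 0.1]
gripper_width: 0.0001
finger_force: 0.0
```

Call:
play_rows(
  plan=[
    [[0.8, 0, -1], [0, 0, 0]],
    [[0.8, 0, -1], [0, 0, 0]],
    [[0, 0, 0], [0, 0, 0]],
    [[0, 0, 0], [0, 0, 0]],
  ],
)

```text
time_s: 12.12
position: [0.4217, -0.2015, 0.2256]
eef_rot: [-0.0, 0.094, 0.996, 0.0]
wrist_force: [0.2, 0.8, -0.2]
gripper_width: -0.0003
finger_force: 0.0
```

Run:
```python
from h import *
f=manip.grab_frame("side"); cv2.imwrite("pics/s3.png",cv2.resize(f["pixels"][160:330,180:400,::-1],None,fx=3.5,fy=3.5))
# predicted pixel (crop) of far/near tile for tilt a
c,s=np.cos(-.186),np.sin(-.186);T=np.array([[c,-s],[s,c]]);pin=np.array([.5450,-.0916])+T@[0,-.132]
for a in(.7,.75,.8,.85):
  for l in(.04,-.04):
    x=l*np.cos(a)-.004*-np.sin(a)*1; z=.066+l*np.sin(a)+.004*np.cos(a)
    p=f["R"]@np.r_[pin+T@[l*np.cos(a)-.004*np.sin(a),0],z]+f["t"]
    print(a,l,((p[0]/p[2]*f["fx"]+f["cx"]-180)*3.5).round(),((p[1]/p[2]*f["fy"]+f["cy"]-160)*3.5).round())
```

```text
0.7 0.04 393.0 348.0
0.7 -0.04 260.0 431.0
0.75 0.04 389.0 346.0
0.75 -0.04 263.0 433.0
0.8 0.04 386.0 344.0
0.8 -0.04 265.0 436.0
0.85 0.04 383.0 342.0
0.85 -0.04 268.0 438.0
```

View pics/s3.png

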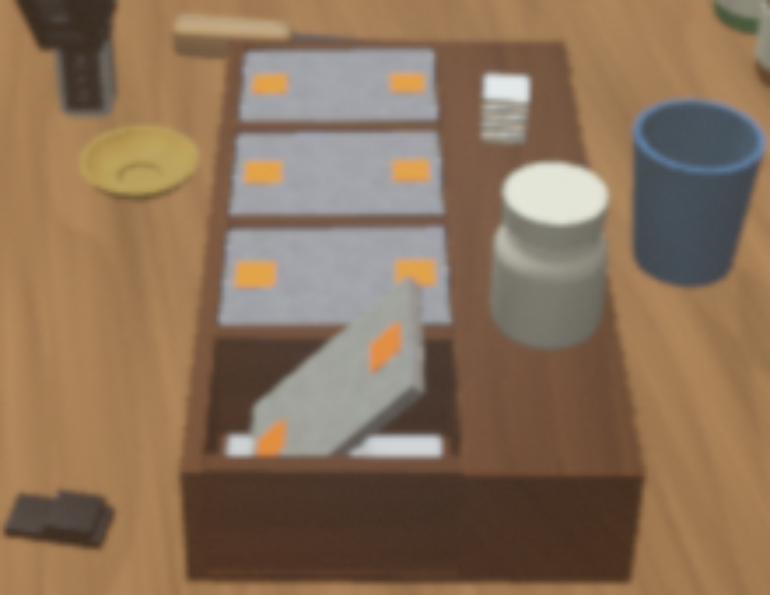

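The lid looks fully open: far tile at about (386,347), near tile at about (271,438). I'll put a number on the angle once before handing in.

Run:
```python
from h import *
f=manip.grab_frame("side");hsv=cv2.cvtColor(f["pixels"],cv2.COLOR_RGB2HSV)
m=cv2.inRange(hsv,(5,150,150),(22,255,255));k=np.zeros_like(m);k[165:300,235:315]=255;m&=k
n,_,s,c=cv2.connectedComponentsWithStats(m);cc=[c[i] for i in range(1,n) if s[i,4]>15]
c0,s0=np.cos(-.186),np.sin(-.186);T=np.array([[c0,-s0],[s0,c0]])
def pr(y,l,a):
    p=f["R"]@np.r_[np.array([.5450,-.0916])+T@[l*np.cos(a)-.004*np.sin(a),y],.066+l*np.sin(a)+.004*np.cos(a)]+f["t"]
    return np.array([p[0]/p[2]*f["fx"]+f["cx"],p[1]/p[2]*f["fy"]+f["cy"]])
for q in cc: print(q.round(2))
for y in(.044,-.044): print("lid level",y,pr(y,-.04,0).round(2),pr(y,.04,0).round(2))
for a in(.75,.8,.85,.9): print(a,pr(-.132,-.04,a).round(2),pr(-.132,.04,a).round(2))
```

```text
[256.61 183.55]
[295.75 183.43]
[254.42 208.79]
[297.08 208.43]
[298.59 236.93]
[252.41 237.96]
[289.83 258.35]
[257.07 285.93]
lid level 0.044 [254.48 207.49] [296.63 207.76]
lid level -0.044 [252.27 236.62] [297.87 236.91]
0.75 [255.01 283.83] [291.28 258.88]
0.8 [255.8  284.53] [290.32 258.26]
0.85 [256.63 285.2 ] [289.31 257.67]
0.9 [257.5  285.84] [288.27 257.12]
```

```bash
python3 -c "
from workcell import manip
print(manip.sign_off())"
```

```text
the job is handed in; nothing more can be done
None
```

Lids 1 to 3 stayed firm under 11–18 N. Lid 4 rocked at about 2 N, and I pushed its near end down to the stop (about 0.85 rad by the side camera). I left it open with the arm clear and handed the job in at about 12 s; no verdict came back.

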